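Snap the solar lid onto a sensor node

TASK

Close up the sensor node with its solar lid: hook the lid's front lip under the bar of the node's slot and push it fully home with the far end still raised, then swing the far end down and press it until the orange latch snaps over the catch and the lid lies flat. The lid is a thin glass module, so feel for the stops and use no more than firm finger pressure; do not lean on the node itself, and leave the other things on the bench alone.

Things in the scene. Friction and masses are not known exactly. Their poses are not given: they have to be found in the camera images.
- lid: Solar lid: black frame 120 x 56 x 8 mm (x, y, z), gold-brown cells on top, 0.10 to 0.16 kg; lip at the -x end, catch at the +x end, level with its underside. Origin: centre of the frame's underside; x runs from lip to catch, z up. Grip it across the 56 mm width at the ribs midway along its long sides. Starts cells up on the offcut, overhanging it, lip to the right (world -y) as the slot is
- lid_lip (a point): Middle of the lower front edge of the lid's lip, at (-70, 0, 0) mm in the lid's frame. The lip is 36 mm wide, 3.5 mm thick and stands 10 mm out of the frame
- lid_catch (a point): Middle of the lower outer edge of the lid's catch, at (64, 0, 0) mm in the lid's frame. The catch is 16 mm wide, 3 mm thick and stands 4 mm out of the frame
- lid_thumb (a point): Centre of the ribbed black thumb pad on the lid's top at the catch end, at (46, 0, 8) mm in the lid's frame; pad 18 x 26 mm. The place to press the lid down
- node: Sensor node, fixed: aluminium extrusion 235 x 80 x 40 mm carrying a grey open housing (152 x 46 mm, rim 82 mm above the bench). Origin: on the bench; x runs from slot to latch (world +y within 0.35 rad). The housing is clamped in the T-slots with its middle anywhere from x = -18 to +18 mm: unmeasured, call it h. The closed lid lies on its rim, lid origin at x = h, overhanging it 5 mm each side
- seal (a joint): Rubber seal in the end of the housing's slot (1.5 N): 0 free, 0.0025 m with the lid lip fully home on the slot's rigid end, at x = h - 70 mm. Slot: open to +x under a grey bar (x = h - 76 to h - 65, top 10 mm over the rim), 42 mm wide, 6 mm high. Its floor, level with the rim, runs on as a flat ledge to x = h - 20: the lip can be set down there and slid in, lid raised 12 to 20 degrees
- latch (a joint): Orange springy arm at the far end: 0 upright (also when snapped shut), to 0.17 rad pushed out. Its nose overhangs the catch 2.5 mm, underside 4 mm above the rim, top 16 mm; the catch rides down its sloping face from about 4 degrees above flat. It takes 2 to 12 N on the thumb pad; the push eases as the catch leaves the slope, but the arm springs back only with the lid down on the rim (rigid)
- pin0 (a joint): One of two gold sprung contact pins in the housing at x = h + 47, y = -14 mm: 0 free (4 mm above the rim), about 0.0035 m pressed in by the closed lid. Together they push it up with 4 to 5 N, so an unlatched lid springs up
- pin1 (a joint): The other contact pin, at y = +14 mm; as pin0
- offcut: Piece of aluminium extrusion the lid starts on, fixed: 110 x 30 x 30 mm, origin at the centre of its underside
- screwdriver: A loose screwdriver lying on the bench on the robot's side of the work, about 170 mm long; bystander
- tape: A roll of amber tape lying on the bench, 60 mm across, 19 mm high; bystander, origin at the centre of its underside
- jar: A small clear jar with a white cap, 48 mm across, 62 mm high; bystander, origin at the centre of its underside
- refcell: A reference cell: a flat aluminium block 70 x 50 x 12 mm with a small dark window; bystander, origin at the centre of its underside
Mind the look-alikes: they are no part of the job. Of the things like the lid, leave any that is turquoise; of the rest the smaller one is meant.

How it is judged:
On the way:
1. the lip is fully home in the slot, the seal squeezed by 1.5 mm or more, while the lid's far end is still raised by 6 degrees or more (value of joint seal above 0.0015 m and y of lid_lip in the frame of node between -0.005 and 0.005 m and z of lid_lip in the frame of node between 0.079 and 0.086 m and angle between lid's own z axis and vertical between 0.1 and 0.5 rad), for 0.2 s.
At the end, for the whole second after the job is handed in: The lid lies flat on the housing (within 2 degrees), lip in the slot (sideways within 5 mm), catch down within 2.5 mm of the rim under the latch's nose, the latch sprung back upright (below 0.03 rad), both contact pins pressed in by 2 mm or more, all at rest and let go (y of lid_lip in the frame of node between -0.005 and 0.005 m and y of lid_catch in the frame of node between -0.006 and 0.006 m and z of lid_lip in the frame of node between 0.079 and 0.086 m and x of lid_lip in the frame of node between -0.091 and -0.049 m and z of lid_catch in the frame of node between 0.079 and 0.0845 m and angle between the z axis of lid and the z axis of node, either way round below 0.035 rad and value of joint latch below 0.03 rad and value of joint each of pin0, pin1 above 0.002 m and linear speed of lid below 0.01 m/s); the robot touches nothing.
It fails at once if the lid is forced against the node with more than 30 N (contact force between lid and node above 30 N).
It fails at once if the robot itself pushes on the node with more than 15 N (contact force between any of the fingers, the arm and node above 15 N).
It fails at once if a bystander is moved by more than 10 mm (distance of any of screwdriver, tape, jar, refcell from where it was at the start of the episode above 0.01 m).
It also fails if it takes over 72 s, if anything falls off the work surface, if the arm or the gripper's body presses on something with over 40 N, if the wrist force passes 120 N, or if a joint passes its speed limit or range.

ROBOT

A 7-joint arm with a two-finger parallel gripper is mounted at the origin on the work surface. World frame = base frame: x ahead of the robot, y to its left, z up, the work surface at z = 0. Lengths are in m, angles in rad, forces in N, time in s.
With the tool pointing down it reaches from about 0.425 to 0.925 m from the base axis. Payload 6.8 kg.
Tool frame: the origin (TCP) lies on the mounting face of the last link; the fingertips stand 173 mm ahead of it and the grasp point (between the pads) lies 155 mm ahead of it (grip_point_offset is the distance from the TCP to the grasp point, in m); x points along the fingers, z is the direction in which the jaws open and shut, and the axes are right-handed (so a half turn about x gives the same grasp; the last joint's range is limited). The gripper opens to 85 mm and grips with 20 to 120 N. Pads are 22 mm wide; open, the fingers measure 114 mm over their backs; the gripper's body (76 mm by 85 mm) begins 54 mm behind the grasp point. The pads swing forward as they close: fully open they stand 13 mm farther back than shut.
Start: joints at [1.133, 0.477, 0.022, 1.555, -0.011, 1.109, -0.083], TCP at [0.219, -0.639, 0.405] pointing down, gripper open.
Joint ranges: [-2.96, 2.96], [-0.34, 2.1], [-1.41, 1.46], [0.24, 2.44], [-1.37, 4.51], [0.17, 1.92], [-2.96, 2.96]. Speed limits (rad/s): [2.39, 2.39, 3.14, 3.14, 3.14, 3.14, 3.14].

INTERFACE

Orientations are given as a rotation vector (axis times angle).
In Python, from bench import * gives the robot as it stands. The module is installed in compiled form; this text tells all that it offers.
- The arm moves only by the tool servo_tool, never from a script. Its argument "motion" is a list of rows, each a list of 5 numbers: the shift along the tool's x, y, z in m, then the turn about the tool's x in degrees, then the gripper command: -1 is fully open, 1 is shut, values between are in proportion. In form: [[dx, dy, dz, turn, fingers], ...]. A call has 1 to 8 rows; each row is the pose to reach, as a shift and turn from the pose measured when the call began, along the tool's axes at that moment; what a row does not reach only later rows make up. A row lasts 1/10 s, in which the tool goes at most 50 mm and 8.59 degrees, less where a joint would pass 70% of its speed; a pose out of reach is approached as far as the arm can. A call with a gripper value outside its range is refused whole. The fingers move at their own pace and stop on an object; "force" is the grip in N (left out, the last holds). Time passes only in rows, so rows that repeat a pose let the fingers close. It gives the time, the measured TCP pose, the force and the opening at its end, in the units of the state.
- get_obs(): the state, without advancing time (a new reading comes with each control period).
- grab_frame(name): name is "side" or "top"; returns the picture (384x512x3 uint8, red, green, blue); there is no depth.
- camera_params(name): a dict with "mtx" (3x3 intrinsics, pixels), "D" ([k1, k2, p1, p2, k3] as OpenCV has them; the pictures are not rectified), "world_to_cam" (4x4, takes a point from world to camera coordinates). Camera axes: x right, y down, z forward; pixel columns grow to the right and rows downward; lengths in m; the calibration is good to about 2 mm. A picture is of the moment at which its call begins. camera_params takes no time and is no camera call.
- hand_in(): hands the job in, once; it reports no verdict.
The state is a dict: "clock": time; "joints": joint angles; "qvel": joint speeds; "tau": joint torques, N m; "tcp_pos": TCP position; "orientation": TCP orientation; "contact_force": force on the tool from outside, world axes, zero at the start; "moment": the same for the moment, N m; "grip_width": finger opening in m.
Only numpy, scipy, OpenCV 4.12 (cv2) and the standard library are available. Lean on these libraries where they do the work, as an engineer would, in place of code of your own. Each camera call takes 0.05 s, during which the arm holds its last target. There are 200 camera calls.

## Working session

There is one attempt and no reset: what is moved stays moved. The work goes in short steps, Python scripts to look and compute and a tool call to move; the robot and the scene stay as the last step left them, time stands still between calls to the robot, and variables do not carry over. Pictures are saved under pics/ and viewed, about 8 in all and at most 12, crops included, and the job is handed in when it is done.

Besides the shell and the picture viewer there is one more tool, called as a command line: name --pt "numbers of a row" for each row, then --argument value for the rest. servo_tool: Moves the arm, as the interface text tells. Its arguments: {"type":"object","properties":{"motion":{"type":"array","items":{"type":"array","items":{"type":"number"}}},"force":{"type":"number"}},"required":["motion"]}

```bash
mkdir -p pics
cat > h.py <<'E'
from bench import *
import numpy as np, cv2
from scipy.spatial.transform import Rotation as R
def snap(n,f):
    im=grab_frame(n); cv2.imwrite('pics/'+f,im[:,:,::-1]); return im
def ray(n,uv):
    p=camera_params(n); M=np.array(p['world_to_cam']); K=np.array(p['mtx']); D=np.array(p['D'])
    q=cv2.undistortPoints(np.array(uv,float).reshape(-1,1,2),K,D).reshape(-1,2)
    d=np.c_[q,np.ones(len(q))]@M[:3,:3]; o=-M[:3,:3].T@M[:3,3]; return o,d
def onz(n,uv,z):
    o,d=ray(n,uv); return o+d*((z-o[2])/d[:,2])[:,None]
def proj(n,P):
    p=camera_params(n); M=np.array(p['world_to_cam'])
    return cv2.projectPoints(np.array(P,float).reshape(-1,1,3),cv2.Rodrigues(M[:3,:3])[0],M[:3,3],np.array(p['mtx']),np.array(p['D']))[0].reshape(-1,2)
def tri(uvs):
    A=0;b=0
    for n,uv in uvs:
        o,d=ray(n,[uv]);d=d[0]/np.linalg.norm(d[0]);P=np.eye(3)-np.outer(d,d);A=A+P;b=b+P@o
    return np.linalg.solve(A,b)
E
python3 - <<'E'
from h import *
a=snap('top','t0.png');b=snap('side','s0.png')
cv2.imwrite('pics/t0b.png',cv2.resize(a[:,:,::-1],(800,600),interpolation=cv2.INTER_CUBIC))
cv2.imwrite('pics/s0b.png',cv2.resize(b[:,:,::-1],(800,600),interpolation=cv2.INTER_CUBIC))
for n in('top','side'):
    p=camera_params(n);M=np.array(p['world_to_cam']);print(n,-M[:3,:3].T@M[:3,3],M[2,:3],p['mtx'],p['D'])
o=get_obs();print(o);print(R.from_rotvec(o['orientation']).as_matrix().round(3))
E
```

```text
top [0.45710989 0.07918037 1.39121614] [ 0.07436597  0.01519543 -0.99711524] [[494.03832384   0.         249.47780072]
 [  0.         494.03832384 190.74219043]
 [  0.           0.           1.        ]] [-0.19360153  0.          0.          0.          0.        ]
side [ 0.45265231 -0.91211346  0.86094469] [ 0.06451638  0.78075443 -0.62149832] [[484.63883358   0.         260.20590578]
 [  0.         484.63883358 189.16127942]
 [  0.           0.           1.        ]] [-0.16940559  0.          0.          0.          0.        ]
{'clock': 0.1, 'joints': array([ 1.13289914,  0.47773595,  0.02234827,  1.55632116, -0.01152008,
        1.10929972, -0.08309216]), 'qvel': array([-5.94771182e-05, -2.20947681e-03, -1.90200846e-05, -2.30944859e-03,
       -1.53743375e-03, -1.05226308e-03,  6.47671474e-04]), 'tau': array([ 4.97858899e-03, -5.97764754e+01,  1.61394194e+00, -2.81954259e+01,
        1.28350485e-02,  5.04097654e-03, -2.72408766e-05]), 'tcp_pos': array([ 0.21853302, -0.63839568,  0.40382366]), 'orientation': array([ 0.96381281,  1.34879287, -0.96238007]), 'contact_force': array([0.12827054, 0.0172096 , 0.16891849]), 'moment': array([ 0.05100726,  0.01412217, -0.07236549]), 'grip_width': 0.08581936676518612}
[[-0.001  0.946  0.324]
 [ 0.002  0.324 -0.946]
 [-1.    -0.    -0.002]]
```

View pics/t0b.png

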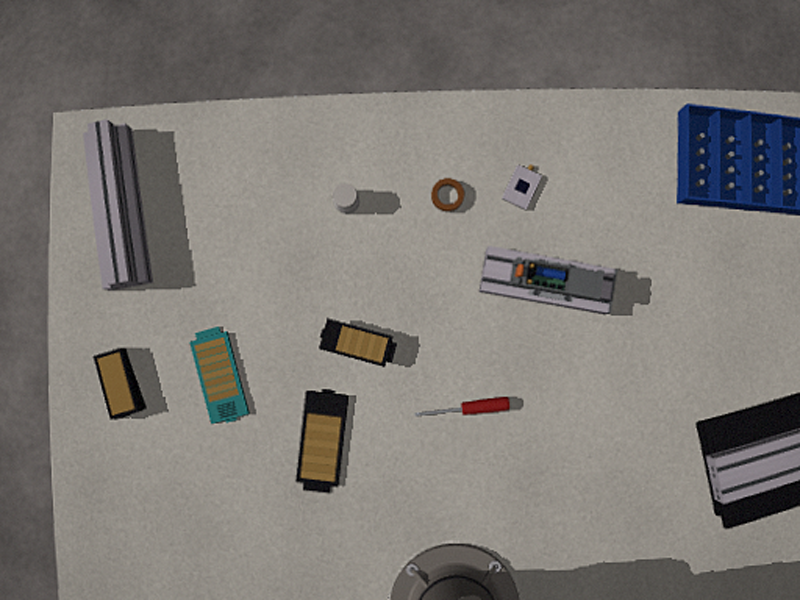

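View pics/s0b.png

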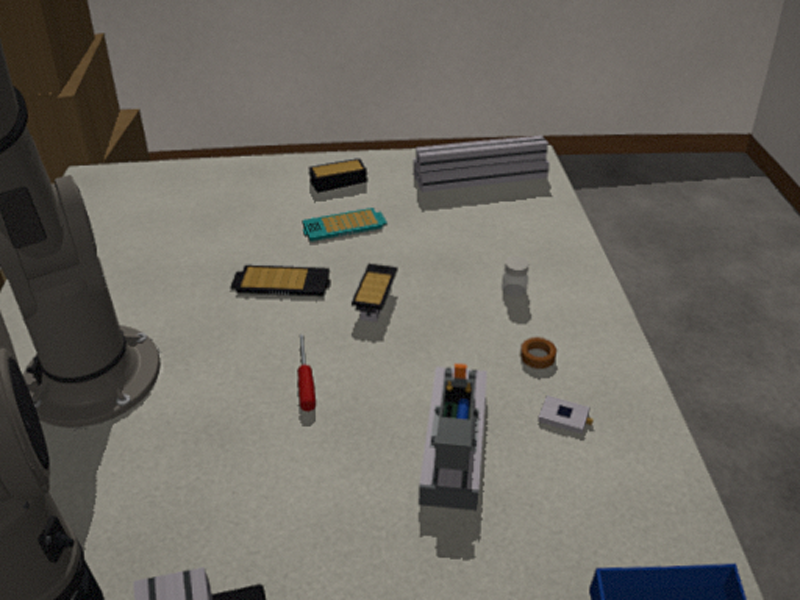

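The pictures (800x600) show several things like the lid. They are the black lid on the offcut at top (357,342), a larger black one flat on the bench at (323,440), a turquoise one at (218,375) and a black box at (120,383). The smaller black lid on the offcut fits the description. The node is at (548,280), with its orange latch at (518,270) and its grey bar/slot end to the right. I'll confirm in one enlarged crop.

Run:
```python
from h import *
a=cv2.imread('pics/t0.png');b=cv2.imread('pics/s0.png')
r=lambda im,x0,y0,w,h:cv2.resize(im[y0:y0+h,x0:x0+w],(400,300),interpolation=cv2.INTER_CUBIC)
# 4:3 crops
c=np.vstack([np.hstack([r(a,195,195,80,60),r(a,300,145,108,81)]),np.hstack([r(b,195,155,96,72),r(b,225,225,132,99)])])
cv2.imwrite('pics/c1.png',c)
```

```text
(no output)
```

View pics/c1.png

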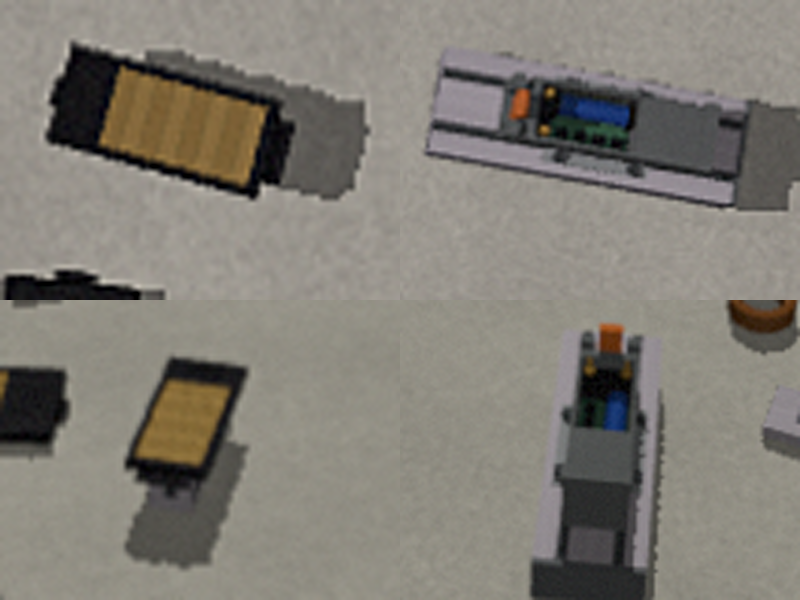

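The crop confirms it. The small black/gold lid sits raised on the offcut with its lip to the right, and its thumb-pad end is at the left. On the node I can see the orange latch, two gold pins and the grey ledge. Next I measure.

```bash
cat > m.py <<'E'
from h import *
def lab(m,minA=3):
    n,l,s,c=cv2.connectedComponentsWithStats(m.astype(np.uint8),connectivity=8)
    return [(s[i,4],c[i].round(2),l==i) for i in range(1,n) if s[i,4]>=minA]
E
python3 - <<'E'
from m import *
a=cv2.imread('pics/t0.png')[:,:,::-1].astype(int);b=cv2.imread('pics/s0.png')[:,:,::-1].astype(int)
# lid top
sub=np.zeros(a.shape[:2],bool);sub[198:240,195:268]=1
v=a.max(2); gold=(a[:,:,0]-a[:,:,2]>35); dark=v<45
blobs=lab((gold|dark)&sub,50);A,c,m=max(blobs,key=lambda t:t[0])
pts=np.argwhere(m)[:,::-1]
W=onz('top',pts,0.038)[:,:2].astype(np.float32)
r=cv2.minAreaRect(W);print('lid',A,c,r, cv2.boxPoints(r).round(4).tolist())
g=np.argwhere(gold&sub)[:,::-1];rg=cv2.minAreaRect(onz('top',g,0.038)[:,:2].astype(np.float32));print('cells',rg)
# node top
sub=np.zeros(a.shape[:2],bool);sub[150:206,300:400]=1
al=(a[:,:,2]>=a[:,:,0]+3)&(v>120)&sub
for t in lab(al,30):print('al',t[0],t[1])
pts=np.argwhere(al)[:,::-1];rn=cv2.minAreaRect(onz('top',pts,0.040)[:,:2].astype(np.float32));print('node',rn,cv2.boxPoints(rn).round(4).tolist())
for n,im,box in(('top',a,(150,206,300,400)),('side',b,(225,330,260,330))):
    s=np.zeros(im.shape[:2],bool);s[box[0]:box[1],box[2]:box[3]]=1
    rr,gg,bb=im[:,:,0],im[:,:,1],im[:,:,2]
    hsv=cv2.cvtColor(im.astype(np.uint8),cv2.COLOR_RGB2HSV).astype(int)
    sat=(hsv[:,:,1]>110)&(hsv[:,:,2]>60)&s
    o=sat&(hsv[:,:,0]<14);y=sat&(hsv[:,:,0]>=14)&(hsv[:,:,0]<30)
    print(n,'orange',[(t[0],t[1]) for t in lab(o)],'gold',[(t[0],t[1]) for t in lab(y,2)])
E
```

```text
lid 891 [228.39 219.07] ((0.48180142045021057, 0.1594664752483368), (0.13247814774513245, 0.05476939678192139), 73.14562225341797) [[0.43639999628067017, 0.10400000214576721], [0.4887999892234802, 0.08810000121593475], [0.5271999835968018, 0.21490000188350677], [0.4747999906539917, 0.23080000281333923]]
cells ((0.47980600595474243, 0.15253834426403046), (0.08400548994541168, 0.04495334252715111), 73.09504699707031)
node ((0.583720862865448, -0.17428722977638245), (0.2204214334487915, 0.07620125263929367), 78.30854034423828) [[0.5241000056266785, -0.2745000123977661], [0.5986999869346619, -0.289900004863739], [0.6434000134468079, -0.07410000264644623], [0.5687000155448914, -0.05860000103712082]]
top orange [(np.int32(36), array([332.11, 172.61]))] gold [(np.int32(6), array([340. , 169.5])), (np.int32(9), array([338.67, 179.89]))]
side orange [(np.int32(66), array([294.14, 237.2 ]))] gold [(np.int32(14), array([287.21, 246.64])), (np.int32(9), array([299.56, 247.22]))]
```

Run:
```python
from m import *
p1=tri([('top',(340,169.5)),('side',(299.56,247.22))]);p0=tri([('top',(338.67,179.89)),('side',(287.21,246.64))])
print('pins tri',p1,p0)
q=onz('top',[(340,169.5),(338.67,179.89)],.086);print('pins plane',q, onz('side',[(299.56,247.22),(287.21,246.64)],.086))
print('orange',tri([('top',(332.11,172.61)),('side',(294.14,237.2))]),onz('top',[(332.11,172.61)],.098))
# extrusion edges in image: fit lines in top view
a=cv2.imread('pics/t0.png')[:,:,::-1].astype(int)
al=(a[:,:,2]>=a[:,:,0]+3)&(a.max(2)>120)
al[:150]=0;al[206:]=0;al[:,:300]=0;al[:,400:]=0
P=onz('top',np.argwhere(al)[:,::-1],.04)[:,:2]
for cut in ('near','far'):
    u=np.array([np.cos(np.radians(78.3)),np.sin(np.radians(78.3))]);n=np.array([-u[1],u[0]])
    s=P@u;t=P@n;k=np.round(s/0.004).astype(int);E=[]
    for kk in np.unique(k):
        i=np.where(k==kk)[0]; j=i[np.argmax(t[i]) if cut=='near' else np.argmin(t[i])];E.append(P[j])
    E=np.array(E,np.float32);l=cv2.fitLine(E,cv2.DIST_HUBER,0,.01,.01).ravel();print(cut,l,np.degrees(np.arctan2(l[1],l[0])), (l[2:]@n))
print('s range',s.min(),s.max(),'t',t.min(),t.max())
# latch-side end line (max s)
print('midpin',(p0+p1)/2)
# side view bar/front edges
b=cv2.imread('pics/s0.png'); cv2.imwrite('pics/c2.png',cv2.resize(b[255:325,255:325],(560,560),interpolation=cv2.INTER_CUBIC))
```

```text
pins tri [ 0.60536111 -0.1456262   0.07706256] [ 0.57762002 -0.14085472  0.07644295]
pins plane [[ 0.60382411 -0.14404847  0.086     ]
 [ 0.57610498 -0.13920662  0.086     ]] [[ 0.6041517  -0.15433952  0.086     ]
 [ 0.57673792 -0.15022552  0.086     ]]
orange [ 0.5960741  -0.12230515  0.08695918] [[ 0.59481896 -0.1205929   0.098     ]]
near [ 0.15686257  0.9876204   0.55383027 -0.16995665] 80.97516 -0.5767882799341971
far [ 0.26645276  0.963848    0.5640049  -0.17264532] 74.5467 -0.587296738085688
s range -0.16249998583565137 0.057910169622249895 t -0.6450487648418853 -0.5688331647638812
midpin [ 0.59149057 -0.14324046  0.07675276]
```

View pics/c2.png

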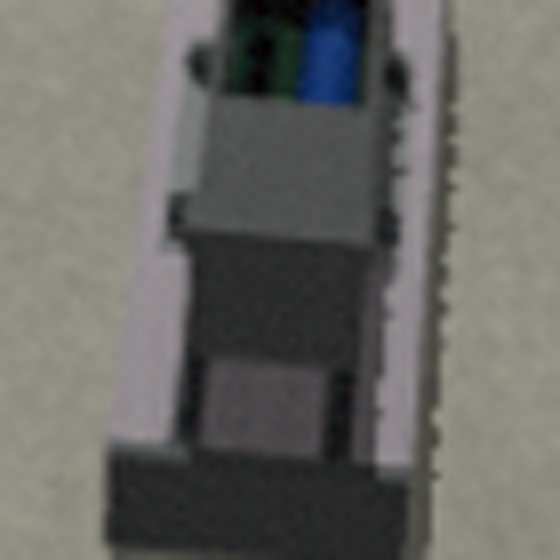

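Run:
```python
from m import *
a=cv2.imread('pics/t0.png')
cv2.imwrite('pics/c3.png',cv2.resize(a[152:206,300:400],(800,432),interpolation=cv2.INTER_CUBIC))
al=a.astype(int)
d=al[:,:,0]-al[:,:,2]  # blue-red
l=al.sum(2)//3
for c in (315,325,350,370,380):print(c,[(r,l[r,c],d[r,c]) for r in list(range(155,166))+list(range(184,203))])
```

```text
315 [(155, np.int64(149), np.int64(-11)), (156, np.int64(148), np.int64(-13)), (157, np.int64(148), np.int64(-10)), (158, np.int64(145), np.int64(-2)), (159, np.int64(142), np.int64(-1)), (160, np.int64(143), np.int64(0)), (161, np.int64(146), np.int64(-1)), (162, np.int64(147), np.int64(0)), (163, np.int64(108), np.int64(2)), (164, np.int64(54), np.int64(3)), (165, np.int64(35), np.int64(4)), (184, np.int64(148), np.int64(-1)), (185, np.int64(149), np.int64(0)), (186, np.int64(158), np.int64(1)), (187, np.int64(85), np.int64(3)), (188, np.int64(106), np.int64(-8)), (189, np.int64(146), np.int64(-13)), (190, np.int64(155), np.int64(-12)), (191, np.int64(150), np.int64(-14)), (192, np.int64(153), np.int64(-11)), (193, np.int64(154), np.int64(-14)), (194, np.int64(149), np.int64(-10)), (195, np.int64(149), np.int64(-14)), (196, np.int64(149), np.int64(-12)), (197, np.int64(149), np.int64(-12)), (198, np.int64(146), np.int64(-12)), (199, np.int64(148), np.int64(-12)), (200, np.int64(151), np.int64(-11)), (201, np.int64(150), np.int64(-13)), (202, np.int64(151), np.int64(-13))]
325 [(155
[... 3621 characters left out ...]
), (165, np.int64(144), np.int64(-12)), (184, np.int64(81), np.int64(2)), (185, np.int64(80), np.int64(1)), (186, np.int64(78), np.int64(0)), (187, np.int64(79), np.int64(2)), (188, np.int64(78), np.int64(3)), (189, np.int64(83), np.int64(1)), (190, np.int64(75), np.int64(3)), (191, np.int64(37), np.int64(4)), (192, np.int64(64), np.int64(4)), (193, np.int64(141), np.int64(0)), (194, np.int64(142), np.int64(0)), (195, np.int64(145), np.int64(2)), (196, np.int64(147), np.int64(1)), (197, np.int64(148), np.int64(1)), (198, np.int64(134), np.int64(1)), (199, np.int64(42), np.int64(6)), (200, np.int64(121), np.int64(-10)), (201, np.int64(148), np.int64(-14)), (202, np.int64(144), np.int64(-12))]
```

View pics/c3.png

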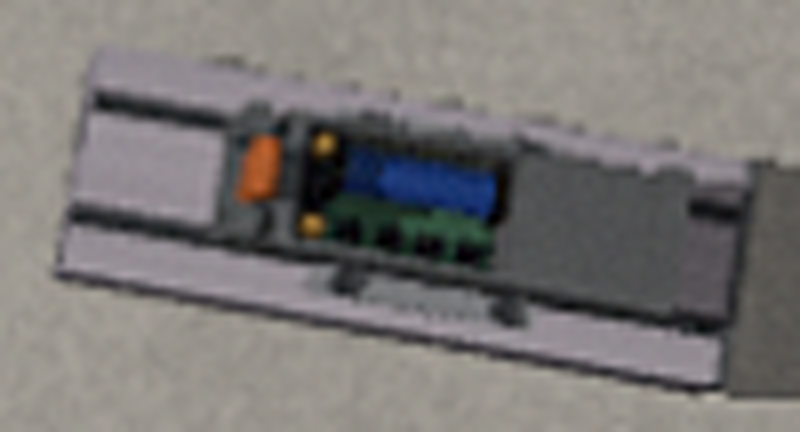

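Run:
```python
from m import *
a=cv2.imread('pics/t0.png').astype(float);l=a.mean(2);d=cv2.GaussianBlur(a[:,:,0]-a[:,:,2],(3,1),0)
lo=[];up=[]
for c in range(311,387):
    r0=187+(c-315)*0.178
    rs=np.arange(int(r0)-4,int(r0)+4)
    for r in rs:
        if l[r,c]>100 and l[r+1,c]<=100 and l[r-2,c]>120: lo.append((c,r+(l[r,c]-100)/(l[r,c]-l[r+1,c])));break
for c in range(314,392):
    r0=157.5+(c-315)*0.19
    for r in range(int(r0)-4,int(r0)+4):
        if d[r,c]<-6 and d[r+1,c]>=-6: up.append((c,r+(-6-d[r,c])/(d[r+1,c]-d[r,c])));break
L=[]
for n,e in(('lo',lo),('up',up)):
    W=onz('top',e,.04)[:,:2].astype(np.float32);f=cv2.fitLine(W,cv2.DIST_WELSCH,0,.002,.01).ravel();f=f*(1 if f[1]>0 else 1)
    th=np.degrees(np.arctan2(f[1],f[0]))%180;res=(W-f[2:])@np.array([-f[1],f[0]]);print(n,len(e),th,f[2:],np.median(abs(res)));L.append((th,f))
th=np.radians((L[0][0]+L[1][0])/2);u=np.array([np.cos(th),np.sin(th)]);n=np.array([-u[1],u[0]])
t=[f[2:]@n for _,f in L]
for (x,f) in L:print('t at s=-.05',(f[2:]+f[:2]*((-.05-f[2:]@u)/(f[:2]@u)))@n)
print('yaw',np.degrees(th),'t',t)
c=onz('top',[(307.5,186),(311.6,158),(389.75,200.5),(394.4,172.6)],.04)[:,:2];print('corners s,t',np.c_[c@u,c@n])
for nm,px,z in(('pins',[(340,169.5),(338.67,179.89)],.084),('ledge end',[(364,170.75),(361.9,185.1)],.082),('bar end',[(386.2,176.4),(386.2,191.4)],.092),('orange',[(332.11,172.61)],.095)):
    c=onz('top',px,z)[:,:2];print(nm,np.c_[c@u,c@n])
p=tri([('top',(340,169.5)),('side',(299.56,247.22))]);print(p[:2]@u,p[:2]@n);p=tri([('top',(338.67,179.89)),('side',(287.21,246.64))]);print(p[:2]@u,p[:2]@n)
```

```text
lo 68 78.30133 [ 0.54126334 -0.18740578] 0.00016580705
up 78 78.10196 [ 0.6215846  -0.19519094] 0.00017444146
t at s=-.05 -0.568107
t at s=-.05 -0.6483871
yaw 78.20164 t [np.float32(-0.56814665), np.float32(-0.6483629)]
corners s,t [[ 0.05707063 -0.56632879]
 [ 0.05870326 -0.64484402]
 [-0.17569761 -0.56672654]
 [-0.17687996 -0.64591311]]
pins [[-0.01783136 -0.62081057]
 [-0.0187609  -0.59264396]]
ledge end [[-0.08284317 -0.62930947]
 [-0.08324669 -0.59011273]]
bar end [[-0.14281785 -0.62353897]
 [-0.14898875 -0.58382825]]
orange [[ 0.00318794 -0.60731723]]
-0.01877262355310469 -0.6223476970599925
-0.019774119353020765 -0.5942170700562971
```

```bash
cat >> h.py <<'E'
U=np.array([np.cos(np.radians(78.2)),np.sin(np.radians(78.2)),0]);N=np.array([-U[1],U[0],0]);O=-.0592*U-.608*N  # node frame
def node2w(x,y,z): return O+x*U+y*N+np.array([0,0,z])
def w2node(p): q=np.array(p)-O; return np.array([q@U,q@N,q[2]])
def plan(p,yaw=None):
    o=get_obs();M=R.from_rotvec(o['orientation']).as_matrix();d=M.T@(np.array(p)-o['tcp_pos'])
    cur=np.degrees(np.arctan2(M[1,2],M[0,2])); t=0 if yaw is None else -((yaw-cur+90)%180-90)
    print('tcp',o['tcp_pos'].round(4),'zyaw',cur.round(2),'shift',d.round(4),'turn',round(t,2),'w',round(o['grip_width'],4),'F',o['contact_force'].round(2),'M',o['moment'].round(2),'j7',o['joints'][6].round(2),'t',o['clock'])
E
python3 - <<'E'
from h import *
print('lid over node',node2w(-.005,0,.082), 'h slot tip',node2w(-.075,0,.082))
for a,b in(((343.1,187),(280,263.1)),((363.75,191.1),(277.5,281.9))):
    p=tri([('top',a),('side',b)]);print(p,w2node(p))
plan((.5,-.25,.4),-16.9)
plan((.4827,.1623,.3),-16.9)
E
```

```text
lid over node [ 0.58202273 -0.18717689  0.082     ] h slot tip [ 0.567708  -0.2556976  0.082    ]
[ 0.5604946  -0.15807504  0.04177277] [0.01908444 0.02702439 0.04177277]
[ 0.54794103 -0.21493839  0.04325849] [-0.0391444   0.02768434  0.04325849]
tcp [ 0.2185 -0.6384  0.4038] zyaw -71.1 shift [ 0.0042  0.3921 -0.2763] turn -54.2 w 0.0858 F [0.13 0.02 0.17] M [ 0.05  0.01 -0.07] j7 -0.08 t 0.1
tcp [ 0.2185 -0.6384  0.4038] zyaw -71.1 shift [ 0.1049  0.5093 -0.6718] turn -54.2 w 0.0858 F [0.13 0.02 0.17] M [ 0.05  0.01 -0.07] j7 -0.08 t 0.1
```

servo_tool --pt "0 0.03 -0.02 0 -1" --pt "0 0.06 -0.045 0 -1" --pt "0 0.1 -0.07 -6 -1" --pt "0 0.14 -0.1 -12 -1" --pt "0 0.18 -0.13 -18 -1" --pt "0 0.22 -0.16 -24 -1" --pt "0 0.26 -0.185 -30 -1" --pt "0 0.3 -0.21 -36 -1" --force 25

```text
clock: 0.9
tcp_pos: [0.435, -0.3407, 0.404]
orientation: [0.477, 1.519, -0.476]
contact_force: [1.3, -0.9, 0.2]
grip_width: 0.0855
```

Run:
```python
from h import *
plan((.4827,.1623,.3),-16.9)
plan((.50,-.05,.35),-16.9)
```

```text
tcp [ 0.435  -0.3407  0.404 ] zyaw -34.85 shift [ 0.1048  0.4399 -0.2481] turn -17.95 w 0.0855 F [ 1.3  -0.93  0.2 ] M [-0.08 -0.07 -0.02] j7 -0.13 t 0.9
tcp [ 0.435  -0.3407  0.404 ] zyaw -34.85 shift [ 0.0544  0.2757 -0.1127] turn -17.95 w 0.0855 F [ 1.3  -0.93  0.2 ] M [-0.08 -0.07 -0.02] j7 -0.13 t 0.9
```

servo_tool --pt "0 0.04 -0.02 -3 -1" --pt "0.01 0.085 -0.04 -6 -1" --pt "0.02 0.13 -0.06 -9 -1" --pt "0.03 0.175 -0.08 -12 -1" --pt "0.04 0.22 -0.1 -15 -1" --pt "0.05 0.26 -0.125 -18 -1" --pt "0.06 0.3 -0.15 -18 -1" --pt "0.06 0.34 -0.17 -18 -1"

```text
clock: 1.7
tcp_pos: [0.4886, 0.0374, 0.3431]
orientation: [0.231, 1.563, -0.23]
contact_force: [0.3, -0.4, -0.4]
grip_width: 0.0853
```

Run:
```python
from h import *
plan((.4827,.1623,.25),-16.9)
```

```text
tcp [0.4886 0.0374 0.3431] zyaw -16.82 shift [ 0.0933  0.1179 -0.0414] turn 0.08 w 0.0853 F [ 0.3  -0.41 -0.41] M [-0.05 -0.06  0.  ] j7 -0.67 t 1.7
```

servo_tool --pt "0.02 0.03 -0.01 0 -1" --pt "0.04 0.06 -0.02 0 -1" --pt "0.06 0.09 -0.03 0 -1" --pt "0.08 0.118 -0.0414 0 -1" --pt "0.093 0.118 -0.0414 0 -1" --pt "0.093 0.118 -0.0414 0 -1" --pt "0.093 0.118 -0.0414 0 -1"

```text
clock: 2.4
tcp_pos: [0.4828, 0.1614, 0.2502]
orientation: [0.231, 1.563, -0.232]
contact_force: [0.4, -0.1, 0.1]
grip_width: 0.0854
```

Run:
```python
from h import *
plan((.4827,.1623,.195),-16.9)
a=snap('side','s1.png');b=snap('top','t1.png')
r=lambda im,x0,y0,w,h:cv2.resize(im[y0:y0+h,x0:x0+w,::-1],(400,600*400//400),interpolation=cv2.INTER_CUBIC)
cv2.imwrite('pics/c4.png',np.hstack([r(a,190,110,100,150),r(b,180,140,100,150)]))
```

```text
tcp [0.4828 0.1614 0.2502] zyaw -16.89 shift [ 0.0552  0.0009 -0.0001] turn 0.01 w 0.0854 F [ 0.44 -0.07  0.06] M [-0.06 -0.07  0.  ] j7 -1.03 t 2.4
```

View pics/c4.png

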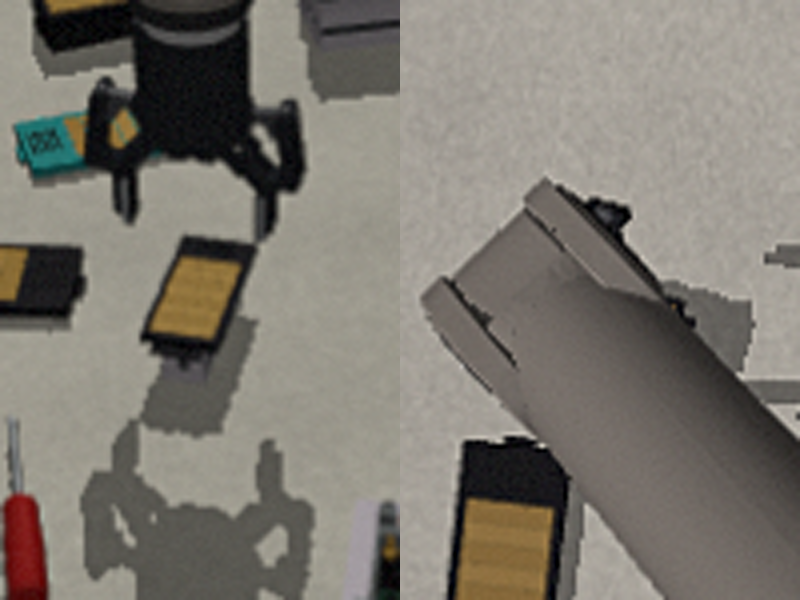

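The side crop shows the open fingers straddling the lid, with its centre around crop (200,295), and the jaws lined up with its width. I'll descend and grip.

servo_tool --pt "0.025 0.001 0 0 -1" --pt "0.045 0.001 0 0 -1" --pt "0.055 0.001 0 0 -1" --pt "0.055 0.001 0 0 -0.2" --pt "0.055 0.001 0 0 1" --pt "0.055 0.001 0 0 1" --pt "0.055 0.001 0 0 1" --pt "0.055 0.001 0 0 1" --force 25

```text
clock: 3.3
tcp_pos: [0.4839, 0.1624, 0.197]
orientation: [0.233, 1.56, -0.232]
contact_force: [-0.3, -1.2, 6.4]
grip_width: 0.0553
```

servo_tool --pt "0 0 0 0 1" --pt "0 0 0 0 1" --pt "-0.01 0 0 0 1" --pt "-0.02 0 0 0 1" --pt "-0.03 0 0 0 1" --pt "-0.03 0 0 0 1"

```text
clock: 3.9
tcp_pos: [0.4846, 0.1627, 0.2288]
orientation: [0.234, 1.557, -0.23]
contact_force: [-0.3, 0.0, -0.7]
grip_width: 0.0552
```

Run:
```python
from m import *
plan((.4827,.1623,.225),-16.9)
a=snap('side','s2.png')
cv2.imwrite('pics/c5.png',cv2.resize(a[120:250,170:300,::-1],(600,600),interpolation=cv2.INTER_CUBIC))
```

```text
tcp [0.4846 0.1627 0.2288] zyaw -16.97 shift [ 0.0038 -0.0009 -0.0017] turn -0.07 w 0.0552 F [-0.35  0.02 -0.73] M [-0.   -0.01 -0.04] j7 -1.06 t 3.9
```

View pics/c5.png

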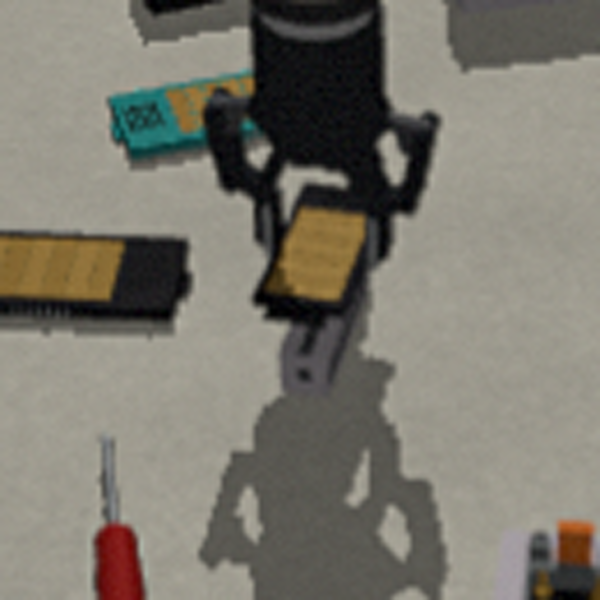

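```bash
cat >> m.py <<'E'
def cells(im,box):
    hsv=cv2.cvtColor(im,cv2.COLOR_RGB2HSV).astype(int);s=np.zeros(im.shape[:2],np.uint8);y0,y1,x0,x1=box
    m=(hsv[:,:,1]>90)&(hsv[:,:,2]>60)&(hsv[:,:,0]>10)&(hsv[:,:,0]<28);s[y0:y1,x0:x1]=m[y0:y1,x0:x1]
    A,c,mm=max(lab(s,20),key=lambda t:t[0])
    cs=cv2.findContours(mm.astype(np.uint8),0,1)[0];cc=max(cs,key=cv2.contourArea)
    q=cv2.approxPolyN(cc,4).reshape(-1,2).astype(float);return A,q[np.argsort(q[:,1])]
def tilt(im,box,yaw,p):
    A,q=cells(im,box);far=q[:2].mean(0);near=q[2:].mean(0)
    u=np.array([np.cos(np.radians(yaw)),np.sin(np.radians(yaw)),0]);n=np.array([-u[1],u[0],0]);P=[]
    for e in(near,far):
        o,d=ray('side',[e]);d=d[0];P.append(o+d*(((np.array(p)-o)@n)/(d@n)))
    v=P[1]-P[0];print('cells',A,q.tolist(),'near',P[0].round(4),'far',P[1].round(4),'len',np.linalg.norm(v).round(4),'tilt',np.degrees(np.arctan2(v[2],v@u)).round(1));return P
E
python3 - <<'E'
from m import *
im=cv2.imread('pics/s0.png')[:,:,::-1].copy();tilt(im,(150,220,215,262),73.1,(.4827,.1623,0))
im=cv2.imread('pics/s2.png')[:,:,::-1].copy();tilt(im,(160,195,225,255),73.1,(.4846,.1627,0))
print(onz('side',[(236.7,197.4)],.03))
plan((.4846,.1627,.24),-16.9)
E
```

```text
cells 327 [[234.0, 173.0], [250.0, 175.0], [226.0, 192.0], [243.0, 194.0]] near [0.4674 0.1119 0.0368] far [0.492  0.1928 0.0396] len 0.0846 tilt 1.9
cells 311 [[251.0, 165.0], [233.0, 165.0], [243.0, 184.0], [227.0, 184.0]] near [0.4697 0.1137 0.0662] far [0.4925 0.1886 0.0739] len 0.0787 tilt 5.7
[[0.47270589 0.10104051 0.03      ]]
tcp [0.4843 0.1625 0.2281] zyaw -16.97 shift [-0.0119  0.0003  0.0002] turn -0.07 w 0.0553 F [ 0.08  0.05 -1.07] M [-0.02  0.    0.01] j7 -1.06 t 3.95
```

The lid is held about level and the offcut lies lengthwise under it. I'll tilt the lid in the pads by shifting it along its -x so that only the catch end is over the offcut's end, then lowering it gently.

servo_tool --pt "0 -0.02 0 0 1" --pt "0 -0.05 0 0 1" --pt "0 -0.08 0 0 1" --pt "0 -0.1 0 0 1" --pt "0 -0.105 0 0 1" --pt "0.015 -0.105 0 0 1" --pt "0.025 -0.105 0 0 1" --pt "0.025 -0.105 0 0 1" --force 22

```text
clock: 4.75
tcp_pos: [0.4533, 0.0628, 0.2017]
orientation: [0.233, 1.56, -0.23]
contact_force: [-0.4, 0.2, -1.3]
grip_width: 0.0555
```

servo_tool --pt "0.003 0 0 0 1" --pt "0.006 0 0 0 1" --pt "0.009 0 0 0 1" --pt "0.012 0 0 0 1" --pt "0.012 0 0 0 1"

```text
clock: 5.25
tcp_pos: [0.4533, 0.0628, 0.1896]
orientation: [0.233, 1.56, -0.23]
contact_force: [-2.0, -0.6, 2.8]
grip_width: 0.0551
```

servo_tool --pt "0.002 0 0 0 1" --pt "0.004 0 0 0 1" --pt "0.006 0 0 0 1" --pt "0.006 0 0 0 1"

```text
clock: 5.65
tcp_pos: [0.4533, 0.0628, 0.184]
orientation: [0.233, 1.56, -0.231]
contact_force: [-3.0, -1.5, 12.4]
grip_width: 0.0553
```

Run:
```python
from m import *
plan((.4535,.062,.184),-16.9)
a=snap('side','s3.png')
tilt(a,(170,225,215,265),73.1,get_obs()['tcp_pos'])
cv2.imwrite('pics/c6.png',cv2.resize(a[130:240,180:290,::-1],(600,600),interpolation=cv2.INTER_CUBIC))
```

```text
tcp [0.4533 0.0628 0.184 ] zyaw -16.91 shift [ 0.     -0.0007  0.0004] turn -0.01 w 0.0553 F [-3.05 -1.52 12.4 ] M [-0.15  0.8  -0.03] j7 -0.96 t 5.65
cells 433 [[224.0, 198.0], [241.0, 200.0], [234.0, 224.0], [217.0, 224.0]] near [0.4395 0.0173 0.0116] far [0.4611 0.0883 0.0357] len 0.078 tilt 18.0
```

View pics/c6.png

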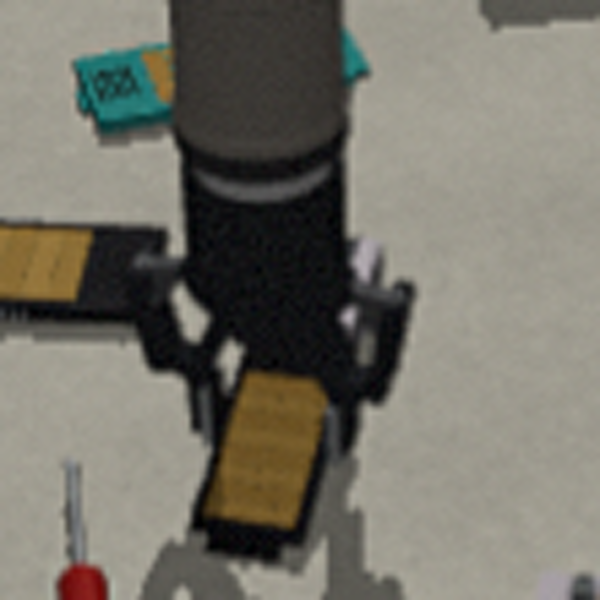

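servo_tool --pt "-0.01 0 0 0 1" --pt "-0.03 0 0 0 1" --pt "-0.06 0 0 0 1" --pt "-0.09 0 0 0 1" --pt "-0.105 0 0 0 1" --pt "-0.11 0 0 0 1" --pt "-0.11 0 0 0 1" --force 30

```text
clock: 6.4
tcp_pos: [0.4536, 0.0626, 0.2944]
orientation: [0.233, 1.558, -0.231]
contact_force: [0.3, -0.2, -1.8]
grip_width: 0.0554
```

Run:
```python
from m import *
a=snap('side','s4.png');o=get_obs()
tilt(a,(150,225,200,280),73.1,o['tcp_pos'])
t=node2w(.017,0,.31);print(t);plan(t,-11.8)
```

```text
cells 472 [[222.0, 164.0], [240.0, 166.0], [215.0, 190.0], [232.0, 193.0]] near [0.4393 0.0164 0.1201] far [0.461  0.0879 0.1476] len 0.0796 tilt 20.2
[ 0.58652164 -0.1656418   0.31      ]
tcp [0.4533 0.0625 0.2937] zyaw -16.92 shift [-0.0168 -0.1795  0.1938] turn -5.12 w 0.0548 F [ 0.12  0.46 -1.11] M [-0.   -0.02 -0.01] j7 -0.8 t 6.45
```

servo_tool --pt "-0.01 -0.015 0.016 0 1" --pt "-0.016 -0.045 0.048 -1 1" --pt "-0.016 -0.075 0.08 -2 1" --pt "-0.016 -0.105 0.113 -3 1" --pt "-0.016 -0.135 0.146 -4 1" --pt "-0.016 -0.165 0.178 -5.1 1" --pt "-0.016 -0.18 0.194 -5.1 1" --pt "-0.016 -0.18 0.194 -5.1 1"

```text
clock: 7.25
tcp_pos: [0.5869, -0.1704, 0.3069]
orientation: [0.167, 1.568, -0.166]
contact_force: [-0.3, 0.5, -0.9]
grip_width: 0.0552
```

servo_tool --pt "0 0 0 0 1" --pt "0 0 0 0 1"

```text
clock: 7.45
tcp_pos: [0.5863, -0.1696, 0.3056]
orientation: [0.166, 1.571, -0.165]
contact_force: [-0.6, -0.4, -0.9]
grip_width: 0.0554
```

Run:
```python
from m import *
a=snap('side','s5.png');o=get_obs()
P=tilt(a,(180,290,255,340),78.2,o['tcp_pos']);print([w2node(p).round(4) for p in P],w2node(o['tcp_pos']).round(4))
t=node2w(.017,0,.286);plan(t,-11.8)
b=snap('top','t5.png')
r=lambda im,x0,y0,w,h:cv2.resize(im[y0:y0+h,x0:x0+w,::-1],(400,600),interpolation=cv2.INTER_CUBIC)
cv2.imwrite('pics/c7.png',np.hstack([r(a,245,170,100,150),r(b,310,120,90,135)]))
```

```text
cells 730 [[284.0, 220.0], [305.0, 221.0], [280.0, 254.0], [302.0, 256.0]] near [ 0.5663 -0.2656  0.1797] far [ 0.5842 -0.1798  0.1912] len 0.0884 tilt 7.4
[array([-0.085 , -0.0006,  0.1797]), array([ 0.0027, -0.0006,  0.1912])] [ 0.0135 -0.0006  0.306 ]
tcp [ 0.5864 -0.1692  0.306 ] zyaw -12.05 shift [ 0.02    0.0035 -0.0005] turn -0.25 w 0.055 F [ 0.81  0.44 -1.92] M [ 0.01 -0.    0.06] j7 -0.26 t 7.5
```

View pics/c7.png

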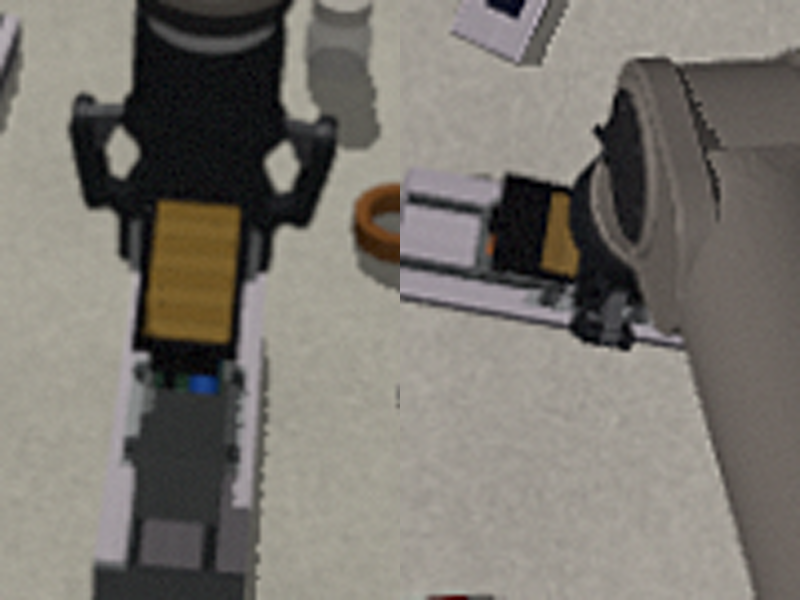

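```bash
cat >> m.py <<'E'
from scipy.optimize import fsolve
def pose2(im,box,yaw,tcp,dz=.163):
    "tilt (deg) and lid-centre shift along its x, from rows of the two cell ends; pivot at lid centre dz below TCP"
    A,q=cells(im,box);rf=q[:2,1].mean()-.3;rn=q[2:,1].mean()+.3
    u=np.array([np.cos(np.radians(yaw)),np.sin(np.radians(yaw)),0]);k=np.array([0,0,1.]);C=np.array(tcp)-k*dz
    def pt(x,z,v): t=np.radians(v[0]);return C+u*(v[1]/1000)+u*(x*np.cos(t)-(z-.004)*np.sin(t))+k*(x*np.sin(t)+(z-.004)*np.cos(t))
    f=lambda v:[proj('side',pt(-.053,.008,v))[0,1]-rn,proj('side',pt(.032,.008,v))[0,1]-rf]
    v=fsolve(f,[15,0]);tip=pt(-.07,0,v);print('rows',rf,rn,'tilt,dx',v.round(2),'tip',tip.round(4),'tip node',w2node(tip).round(4),'catch node',w2node(pt(.064,0,v)).round(4));return v
E
python3 - <<'E'
from m import *
for f,box,yaw,p,dz in(('s0',(150,220,215,262),73.1,(.4827,.1623,.197),.163),('s2',(160,195,225,255),73.1,(.4846,.1627,.2288),.163),('s4',(150,225,200,280),73.1,(.4536,.0626,.2944),.163),('s5',(180,290,255,340),78.0,(.5864,-.1692,.306),.163)):
    pose2(cv2.imread(f'pics/{f}.png')[:,:,::-1].copy(),box,yaw,p,dz)
E
```

```text
rows 173.7 193.3 tilt,dx [3.14 1.4 ] tip [0.4629 0.097  0.0262] tip node [0.2488 0.1748 0.0262] catch node [0.382  0.1629 0.0335]
rows 164.7 184.3 tilt,dx [3.44 0.07] tip [0.4644 0.0961 0.0576] tip node [0.2483 0.1731 0.0576] catch node [0.3815 0.1612 0.0657]
rows 164.7 191.8 tilt,dx [16.81  2.67] tip [0.4352 0.0021 0.1073] tip node [0.1503 0.1824 0.1073] catch node [0.2781 0.171  0.1461]
rows 220.2 255.3 tilt,dx [17.49 -0.4 ] tip [ 0.5727 -0.2337  0.1181] tip node [-0.0525 -0.0004  0.1181] catch node [ 0.0753 -0.0008  0.1584]
```

servo_tool --pt "0.01 0 0 -0.2 1" --pt "0.02 0 -0.0005 -0.2 1" --pt "0.028 0 -0.0005 -0.2 1" --pt "0.03 0 -0.0005 -0.2 1" --pt "0.03 0 -0.0005 -0.2 1"

```text
clock: 8.05
tcp_pos: [0.5857, -0.1689, 0.2757]
orientation: [0.163, 1.571, -0.162]
contact_force: [1.0, -0.0, -0.7]
grip_width: 0.0554
```

servo_tool --pt "0.001 0 0 0 1" --pt "0.002 0 0 0 1" --pt "0.003 0 0 0 1" --pt "0.004 0 0 0 1" --pt "0.004 0 0 0 1"

```text
clock: 8.55
tcp_pos: [0.5857, -0.1689, 0.2716]
orientation: [0.163, 1.571, -0.162]
contact_force: [0.5, 0.8, -1.4]
grip_width: 0.055
```

servo_tool --pt "0.001 0 0 0 1" --pt "0.002 0 0 0 1" --pt "0.002 0 0 0 1"

```text
clock: 8.85
tcp_pos: [0.5856, -0.1689, 0.2695]
orientation: [0.163, 1.571, -0.162]
contact_force: [0.3, 0.7, -1.6]
grip_width: 0.0551
```

servo_tool --pt "0.001 0 0 0 1" --pt "0.002 0 0 0 1" --pt "0.002 0 0 0 1"

```text
clock: 9.15
tcp_pos: [0.5855, -0.1689, 0.2673]
orientation: [0.163, 1.571, -0.162]
contact_force: [-0.0, -0.2, -1.7]
grip_width: 0.0548
```

servo_tool --pt "0.001 0 0 0 1" --pt "0.0015 0 0 0 1" --pt "0.0015 0 0 0 1"

```text
clock: 9.45
tcp_pos: [0.5854, -0.1689, 0.2657]
orientation: [0.163, 1.571, -0.162]
contact_force: [-0.6, 0.3, -1.4]
grip_width: 0.0551
```

servo_tool --pt "0.001 0 0 0 1" --pt "0.0015 0 0 0 1" --pt "0.0015 0 0 0 1"

```text
clock: 9.75
tcp_pos: [0.5856, -0.1687, 0.2644]
orientation: [0.163, 1.571, -0.162]
contact_force: [-0.1, 0.4, 1.3]
grip_width: 0.0549
```

Run:
```python
from m import *
a=snap('side','s6.png');o=get_obs();pose2(a,(180,320,255,340),78.2,o['tcp_pos']);plan(o['tcp_pos'],-11.8)
```

```text
rows 233.7 267.8 tilt,dx [15.65  0.98] tip [ 0.5722 -0.2327  0.0787] tip node [-0.0516  0.0003  0.0787] catch node [0.0775 0.0003 0.1149]
tcp [ 0.5856 -0.1687  0.2645] zyaw -11.83 shift [0. 0. 0.] turn -0.03 w 0.0552 F [-0.7   1.05  2.04] M [ 0.06  0.12 -0.03] j7 -0.28 t 9.8
```

The lip touched down at TCP z≈0.265 (force change about 3 N), tilted about 13-15° with the tip at node x≈-52 mm. Now I slide it toward the slot.

servo_tool --pt "-0.0003 -0.002 0 0 1" --pt "-0.0003 -0.005 0 0 1" --pt "-0.0003 -0.008 0 0 1" --pt "-0.0003 -0.011 0 0 1" --pt "-0.0003 -0.013 0 0 1" --pt "-0.0003 -0.014 0 0 1" --pt "-0.0003 -0.014 0 0 1"

```text
clock: 10.5
tcp_pos: [0.5826, -0.1828, 0.2647]
orientation: [0.163, 1.571, -0.162]
contact_force: [0.0, 0.5, 0.1]
grip_width: 0.0552
```

servo_tool --pt "0 -0.001 0 0 1" --pt "0 -0.002 0 0 1" --pt "0 -0.003 0 0 1" --pt "0 -0.004 0 0 1" --pt "0 -0.004 0 0 1"

```text
clock: 11.0
tcp_pos: [0.5818, -0.1869, 0.2647]
orientation: [0.163, 1.571, -0.162]
contact_force: [0.5, -0.2, 1.0]
grip_width: 0.0552
```

servo_tool --pt "0 -0.001 0 0 1" --pt "0 -0.002 0 0 1" --pt "0 -0.003 0 0 1" --pt "0 -0.003 0 0 1"

```text
clock: 11.4
tcp_pos: [0.5811, -0.1901, 0.2647]
orientation: [0.163, 1.571, -0.163]
contact_force: [0.7, 0.3, 1.2]
grip_width: 0.0551
```

servo_tool --pt "0 -0.001 0 0 1" --pt "0 -0.0015 0 0 1" --pt "0 -0.002 0 0 1" --pt "0 -0.002 0 0 1"

```text
clock: 11.8
tcp_pos: [0.5807, -0.1919, 0.2647]
orientation: [0.163, 1.571, -0.162]
contact_force: [0.2, 2.3, 0.9]
grip_width: 0.0551
```

servo_tool --pt "0 -0.0005 0 0 1" --pt "0 -0.001 0 0 1" --pt "0 -0.001 0 0 1"

```text
clock: 12.1
tcp_pos: [0.5806, -0.1927, 0.2648]
orientation: [0.163, 1.571, -0.162]
contact_force: [0.4, 3.0, 0.6]
grip_width: 0.0551
```

servo_tool --pt "0 -0.0005 0 0 1" --pt "0 -0.001 0 0 1" --pt "0 -0.001 0 0 1"

```text
clock: 12.4
tcp_pos: [0.5805, -0.1929, 0.2648]
orientation: [0.164, 1.571, -0.161]
contact_force: [0.5, 4.8, 1.5]
grip_width: 0.0552
```

servo_tool --pt "0 -0.0005 0 0 1" --pt "0 -0.001 0 0 1" --pt "0 -0.0015 0 0 1" --pt "0 -0.0015 0 0 1"

```text
clock: 12.8
tcp_pos: [0.5804, -0.1933, 0.2649]
orientation: [0.164, 1.571, -0.159]
contact_force: [0.7, 6.2, 2.4]
grip_width: 0.055
```

Run:
```python
from m import *
a=snap('side','s7.png');o=get_obs();pose2(a,(180,330,255,340),78.2,o['tcp_pos']);plan(o['tcp_pos'],-11.8)
print(w2node(o['tcp_pos']))
cv2.imwrite('pics/c8.png',cv2.resize(a[215:315,250:350,::-1],(600,600),interpolation=cv2.INTER_CUBIC))
```

```text
rows 240.7 276.3 tilt,dx [17.57  2.63] tip [ 0.5675 -0.2548  0.077 ] tip node [-0.0742  0.0003  0.077 ] catch node [0.0536 0.0003 0.1174]
tcp [ 0.5804 -0.1933  0.2649] zyaw -11.77 shift [0. 0. 0.] turn 0.03 w 0.0555 F [0.31 6.95 1.77] M [ 1.31 -0.01 -0.1 ] j7 -0.23 t 12.85
[-0.01128296  0.000343    0.26490378]
```

View pics/c8.png

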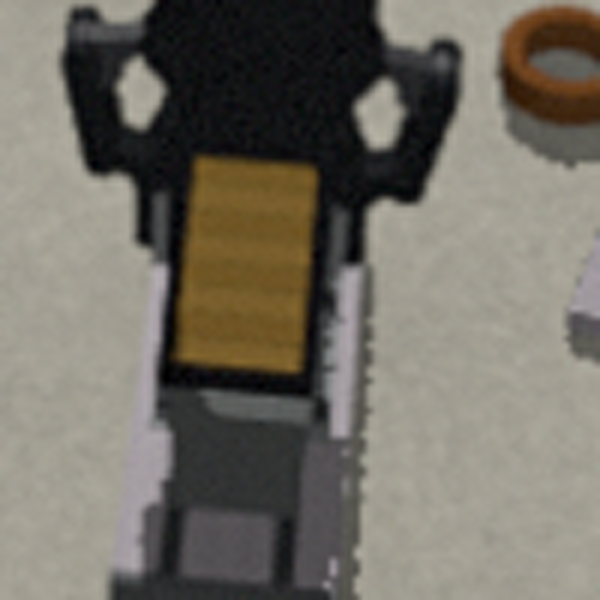

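The lip has gone out of sight under the bar, whose grey strip shows at crop (260,400). The force rises against a stiff stop: 7 N with the TCP hardly moving. I'll push a little firmer to be sure of the seal.

servo_tool --pt "0 -0.001 0 0 1" --pt "0 -0.0015 0 0 1" --pt "0 -0.002 0 0 1" --pt "0 -0.002 0 0 1" --pt "0 -0.002 0 0 1" --pt "0 -0.002 0 0 1"

```text
clock: 13.45
tcp_pos: [0.5803, -0.1937, 0.265]
orientation: [0.165, 1.571, -0.156]
contact_force: [-0.0, 8.0, 2.3]
grip_width: 0.0552
```

Run:
```python
from m import *
a=snap('side','s8.png');o=get_obs();pose2(a,(180,330,255,340),78.2,o['tcp_pos']);plan(o['tcp_pos'],-11.8)
print(w2node(o['tcp_pos']),R.from_rotvec(o['orientation']).as_matrix().round(3))
```

```text
rows 240.7 276.3 tilt,dx [17.56  2.98] tip [ 0.5675 -0.2549  0.077 ] tip node [-0.0743  0.0004  0.077 ] catch node [0.0535 0.0004 0.1175]
tcp [ 0.5803 -0.1937  0.265 ] zyaw -11.71 shift [0. 0. 0.] turn 0.09 w 0.055 F [0.77 7.58 1.82] M [ 1.57 -0.11 -0.16] j7 -0.23 t 13.5
[-0.01170375  0.0003937   0.26496971] [[-0.005  0.203  0.979]
 [ 0.006  0.979 -0.203]
 [-1.     0.005 -0.007]]
```

Image rows are unchanged under the harder push, so the lip is on the rigid end with the far end still up. Now I swing it down along the arc while it is gripped lightly.

servo_tool --pt "0.001 -0.0015 0 0 1" --pt "0.002 -0.001 0 0 1" --pt "0.003 -0.0005 0 0 1" --pt "0.004 0 0 0 1" --pt "0.004 0 0 0 1" --force 20

```text
clock: 14.0
tcp_pos: [0.5806, -0.1929, 0.2614]
orientation: [0.165, 1.57, -0.155]
contact_force: [0.7, 5.3, 4.0]
grip_width: 0.0546
```

servo_tool --pt "0.001 -0.001 0 0 1" --pt "0.002 -0.0005 0 0 1" --pt "0.003 0 0 0 1" --pt "0.003 0 0 0 1"

```text
clock: 14.4
tcp_pos: [0.5807, -0.1924, 0.2586]
orientation: [0.165, 1.57, -0.154]
contact_force: [-0.3, 6.0, 3.6]
grip_width: 0.055
```

Run:
```python
from m import *
a=snap('side','s9.png');o=get_obs();pose2(a,(180,330,255,340),78.2,o['tcp_pos']);plan(o['tcp_pos'],-11.8)
```

```text
rows 242.7 276.3 tilt,dx [11.92  3.62] tip [ 0.5676 -0.255   0.0773] tip node [-0.0744  0.0002  0.0773] catch node [0.0567 0.0002 0.105 ]
tcp [ 0.5807 -0.1924  0.2586] zyaw -11.63 shift [0. 0. 0.] turn 0.17 w 0.0546 F [0.72 5.08 4.36] M [ 0.92  0.13 -0.02] j7 -0.23 t 14.45
```

servo_tool --pt "0.001 -0.001 0 0 1" --pt "0.002 -0.0007 0 0 1" --pt "0.003 -0.0005 0 0 1" --pt "0.0035 0 0 0 1" --pt "0.0035 0 0 0 1"

```text
clock: 14.95
tcp_pos: [0.5808, -0.192, 0.2553]
orientation: [0.165, 1.57, -0.154]
contact_force: [-0.4, 5.5, 4.1]
grip_width: 0.0551
```

Run:
```python
from m import *
a=snap('side','s10.png');o=get_obs();pose2(a,(180,330,255,340),78.2,o['tcp_pos']);plan(o['tcp_pos'],-11.8)
```

```text
rows 244.7 276.3 tilt,dx [6.69 2.33] tip [ 0.5672 -0.2573  0.0802] tip node [-0.0767  0.0002  0.0802] catch node [0.0564 0.0002 0.0958]
tcp [ 0.5808 -0.192   0.2554] zyaw -11.61 shift [0. 0. 0.] turn 0.19 w 0.0554 F [0.09 4.38 3.74] M [ 0.83  0.11 -0.05] j7 -0.24 t 15.0
```

servo_tool --pt "0 0 0 0 0" --pt "0 0 0 0 -0.4" --pt "0 0 0 0 -0.7" --pt "0 0 0 0 -1" --pt "0 0 0 0 -1" --pt "-0.01 0 0 0 -1" --pt "-0.03 0 0 0 -1" --pt "-0.05 0 0 0 -1"

```text
clock: 15.8
tcp_pos: [0.581, -0.1924, 0.3063]
orientation: [0.165, 1.57, -0.154]
contact_force: [0.0, 0.3, -0.7]
grip_width: 0.0855
```

Run:
```python
from m import *
a=snap('side','s11.png');o=get_obs();pose2(a,(180,330,255,340),78.2,(.5808,-.192,.2553));plan(node2w(-.0055+.046,0,.30),-11.8)
cv2.imwrite('pics/c9.png',cv2.resize(a[215:315,250:350,::-1],(600,600),interpolation=cv2.INTER_CUBIC))
```

```text
rows 244.7 276.3 tilt,dx [6.7  2.37] tip [ 0.5672 -0.2573  0.0802] tip node [-0.0767  0.0002  0.0802] catch node [0.0564 0.0002 0.0958]
tcp [ 0.5823 -0.1926  0.3101] zyaw -11.62 shift [ 0.0104  0.0507 -0.0012] turn 0.18 w 0.0858 F [0.94 0.08 1.34] M [-0.08 -0.05 -0.01] j7 -0.2 t 15.85
```

View pics/c9.png

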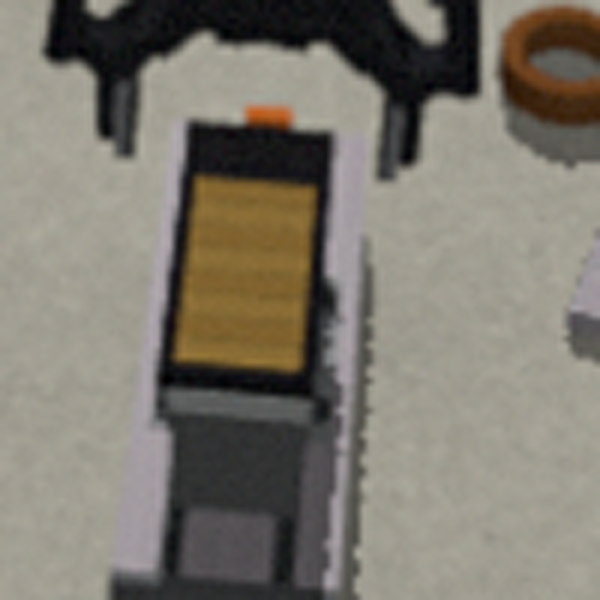

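The lid stays put with its lip under the bar, and its catch end rests just before the orange latch at crop (268,115). Next I move over the thumb pad with the fingers shut and press.

servo_tool --pt "-0.005 0.01 0 0 -1" --pt "-0.005 0.03 0 0 0" --pt "-0.005 0.045 -0.001 0 1" --pt "-0.005 0.049 -0.001 0.2 1" --pt "-0.005 0.049 -0.001 0.2 1" --pt "-0.005 0.049 -0.001 0.2 1" --pt "-0.005 0.049 -0.001 0.2 1" --pt "-0.005 0.049 -0.001 0.2 1"

```text
clock: 16.65
tcp_pos: [0.591, -0.1453, 0.3152]
orientation: [0.167, 1.565, -0.159]
contact_force: [0.5, -0.3, -0.5]
grip_width: -0.0002
```

servo_tool --pt "0 0 0 0 1" --pt "0.01 0 0 0 1" --pt "0.02 0 0 0 1" --pt "0.03 0 0 0 1" --pt "0.033 0 0 0 1" --pt "0.033 0 0 0 1"

```text
clock: 17.25
tcp_pos: [0.5907, -0.145, 0.2811]
orientation: [0.168, 1.567, -0.158]
contact_force: [-0.8, 0.9, -0.2]
grip_width: 0.0002
```

Run:
```python
from m import *
plan(node2w(.0385,0,.272),-11.8);print(w2node(get_obs()['tcp_pos']))
```

```text
tcp [ 0.5907 -0.145   0.2811] zyaw -11.88 shift [0.0091 0.0004 0.0001] turn -0.08 w 0.0002 F [-0.78  0.9  -0.24] M [0.01 0.03 0.02] j7 -0.31 t 17.25
[3.80602765e-02 1.06221841e-04 2.81123189e-01]
```

servo_tool --pt "0.002 0 0 0 1" --pt "0.004 0 0 0 1" --pt "0.006 0 0 0 1" --pt "0.008 0 0 0 1" --pt "0.008 0 0 0 1"

```text
clock: 17.75
tcp_pos: [0.5908, -0.1449, 0.2731]
orientation: [0.168, 1.566, -0.158]
contact_force: [0.5, 0.6, -0.0]
grip_width: 0.0002
```

servo_tool --pt "0.001 0 0 0 1" --pt "0.002 0 0 0 1" --pt "0.002 0 0 0 1"

```text
clock: 18.05
tcp_pos: [0.5909, -0.145, 0.2712]
orientation: [0.167, 1.566, -0.158]
contact_force: [0.7, 0.1, 1.6]
grip_width: -0.0002
```

servo_tool --pt "0.001 0 0 0 1" --pt "0.002 0 0 0 1" --pt "0.002 0 0 0 1"

```text
clock: 18.35
tcp_pos: [0.591, -0.1451, 0.2693]
orientation: [0.167, 1.566, -0.159]
contact_force: [-0.4, -0.0, 1.9]
grip_width: 0.0004
```

servo_tool --pt "0.001 0 0 0 1" --pt "0.002 0 0 0 1" --pt "0.002 0 0 0 1"

```text
clock: 18.65
tcp_pos: [0.5909, -0.1452, 0.267]
orientation: [0.168, 1.566, -0.159]
contact_force: [0.2, 0.0, 1.7]
grip_width: -0.0003
```

servo_tool --pt "0.001 0 0 0 1" --pt "0.002 0 0 0 1" --pt "0.002 0 0 0 1"

```text
clock: 18.95
tcp_pos: [0.5907, -0.145, 0.2646]
orientation: [0.167, 1.566, -0.158]
contact_force: [0.0, -0.1, -0.0]
grip_width: -0.0
```

servo_tool --pt "0.001 0 0 0 1" --pt "0.002 0 0 0 1" --pt "0.002 0 0 0 1"

```text
clock: 19.25
tcp_pos: [0.5908, -0.1448, 0.2635]
orientation: [0.167, 1.566, -0.158]
contact_force: [-3.9, 0.0, 9.3]
grip_width: -0.0003
```

servo_tool --pt "0.001 0 0 0 1" --pt "0.0015 0 0 0 1" --pt "0.0015 0 0 0 1"

```text
clock: 19.55
tcp_pos: [0.5909, -0.1447, 0.2635]
orientation: [0.167, 1.566, -0.159]
contact_force: [-4.9, 0.0, 13.8]
grip_width: 0.0003
```

Run:
```python
from m import *
a=snap('side','s12.png');o=get_obs();plan(o['tcp_pos'],-11.8)
cv2.imwrite('pics/c10.png',cv2.resize(a[215:285,265:335,::-1],(600,600),interpolation=cv2.INTER_CUBIC))
```

```text
tcp [ 0.5908 -0.1447  0.2635] zyaw -11.89 shift [0. 0. 0.] turn -0.09 w 0.0 F [-4.26 -0.11 14.46] M [0.04 1.11 0.01] j7 -0.32 t 19.6
```

View pics/c10.png

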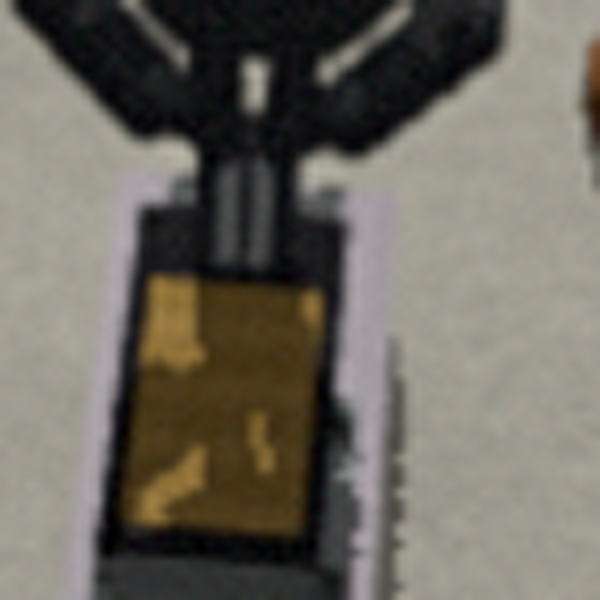

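The fingers are on the thumb pad at crop (245,265), and the lid looks down. I'll press slightly more to see whether it is rigid, then back off and measure whether it stays down.

servo_tool --pt "0.001 0 0 0 1" --pt "0.002 0 0 0 1" --pt "0.002 0 0 0 1" --pt "0.002 0 0 0 1"

```text
clock: 20.0
tcp_pos: [0.5909, -0.1445, 0.2634]
orientation: [0.166, 1.566, -0.16]
contact_force: [-6.2, -0.3, 17.8]
grip_width: 0.0
```

servo_tool --pt "-0.005 0 0 0 1" --pt "-0.02 0 0 0 1" --pt "-0.05 0 0 0 1" --pt "-0.09 0 0 0 1" --pt "-0.12 0 0 0 1" --pt "-0.12 0 0 0 1"

```text
clock: 20.6
tcp_pos: [0.5924, -0.1448, 0.389]
orientation: [0.165, 1.557, -0.16]
contact_force: [1.2, 0.1, -0.1]
grip_width: 0.0001
```

Run:
```python
from m import *
a=snap('side','s13.png');o=get_obs();plan(o['tcp_pos'],-11.8)
# lid centre if flat home: node (-.0055,0,.086) -> fake TCP
for h in(-.0055,):pose2(a,(215,330,255,340),78.2,node2w(h,0,.086+.163))
hsv=cv2.cvtColor(a,cv2.COLOR_RGB2HSV).astype(int)
for f,im in(('s0',cv2.imread('pics/s0.png')[:,:,::-1].copy()),('s11',cv2.imread('pics/s11.png')[:,:,::-1].copy()),('s13',a)):
    hs=cv2.cvtColor(im,cv2.COLOR_RGB2HSV).astype(int);m=(hs[:,:,1]>150)&(hs[:,:,2]>100)&(hs[:,:,0]<14);m[:225]=0;m[260:]=0;m[:,:280]=0;m[:,310:]=0
    for t in lab(m,3):ys=np.argwhere(t[2]);print(f,t[0],t[1],ys.min(0),ys.max(0))
for h,z,n in((-.0055,.098,'latch top'),):print(proj('side',[node2w(h+.064,0,.098),node2w(h+.064,0,.086)]))
```

```text
tcp [ 0.5916 -0.1449  0.3864] zyaw -11.89 shift [0. 0. 0.] turn -0.09 w -0.0003 F [-0.81 -0.45 -0.38] M [-0.02  0.02 -0.01] j7 -0.25 t 20.65
rows 246.7 276.8 tilt,dx [ 3.36 -0.6 ] tip [ 0.5676 -0.2564  0.0779] tip node [-0.0757  0.      0.0779] catch node [0.058  0.     0.0858]
s0 19 [293.74 234.11] [233 291] [235 297]
s0 3 [297. 239.] [238 297] [240 297]
s11 20 [294.15 233.95] [233 291] [235 297]
s13 37 [294.03 235.35] [233 291] [238 297]
[[294.02932064 234.56219522]
 [293.78263491 238.35587227]]
```

Numbers say the lid reads 3.4°, and it read 3.1° when it lay level on the offcut, so the bias is the same and it is about flat. More of the orange latch is visible, at its original place. I'll confirm by touch: if it is latched, contact comes only at TCP z≈0.2635, and a sprung-up lid would touch about 4 mm earlier.

servo_tool --pt "0.03 0 0 0 1" --pt "0.06 0 0 0 1" --pt "0.09 0 0 0 1" --pt "0.11 0 0 0 1" --pt "0.118 0 0 0 1" --pt "0.1205 0 0 0 1" --pt "0.1205 0 0 0 1" --pt "0.1205 0 0 0 1"

```text
clock: 21.45
tcp_pos: [0.5926, -0.1445, 0.267]
orientation: [0.166, 1.559, -0.16]
contact_force: [1.0, 0.0, -0.4]
grip_width: 0.0001
```

servo_tool --pt "0.0005 0 0 0 1" --pt "0.001 0 0 0 1" --pt "0.001 0 0 0 1" --pt "0.001 0 0 0 1"

```text
clock: 21.85
tcp_pos: [0.5926, -0.1446, 0.2662]
orientation: [0.165, 1.559, -0.16]
contact_force: [-0.5, -0.4, -0.2]
grip_width: 0.0001
```

servo_tool --pt "0.0005 0 0 0 1" --pt "0.001 0 0 0 1" --pt "0.001 0 0 0 1" --pt "0.001 0 0 0 1"

```text
clock: 22.25
tcp_pos: [0.5926, -0.1446, 0.2651]
orientation: [0.166, 1.559, -0.16]
contact_force: [-0.2, -0.2, -0.5]
grip_width: -0.0002
```

servo_tool --pt "0.0005 0 0 0 1" --pt "0.001 0 0 0 1" --pt "0.001 0 0 0 1" --pt "0.001 0 0 0 1"

```text
clock: 22.65
tcp_pos: [0.5927, -0.1445, 0.2644]
orientation: [0.165, 1.559, -0.16]
contact_force: [-0.0, 0.7, 2.7]
grip_width: -0.0
```

servo_tool --pt "0.0005 0 0 0 1" --pt "0.001 0 0 0 1" --pt "0.0015 0 0 0 1" --pt "0.0015 0 0 0 1"

```text
clock: 23.05
tcp_pos: [0.5928, -0.1444, 0.2635]
orientation: [0.165, 1.559, -0.16]
contact_force: [-3.5, 0.7, 8.3]
grip_width: 0.0004
```

Contact came at 0.2644 and bottomed at 0.2635, about 1 mm of play under the nose, so the lid is latched. I'll retract and hand in.

servo_tool --pt "-0.005 0 0 0 1" --pt "-0.02 0 0 0 1" --pt "-0.05 0 0 0 1" --pt "-0.09 0 0 0 1" --pt "-0.12 0 0 0 1" --pt "-0.12 0 0 0 1" --pt "-0.12 0 0 0 1" --pt "-0.12 0 0 0 1"

```text
clock: 23.85
tcp_pos: [0.5915, -0.1448, 0.3827]
orientation: [0.165, 1.56, -0.16]
contact_force: [-0.7, 0.4, -1.3]
grip_width: 0.0004
```

Run:
```python
from m import *
a=snap('side','s14.png');plan(get_obs()['tcp_pos'])
pose2(a,(215,330,255,340),78.2,node2w(-.0055,0,.086+.163))
print(hand_in())
```

```text
tcp [ 0.5915 -0.1448  0.3824] zyaw -11.9 shift [0. 0. 0.] turn 0 w 0.0002 F [-1.   -0.26 -0.73] M [-0.01  0.04 -0.  ] j7 -0.26 t 23.9
rows 246.7 276.3 tilt,dx [ 2.28 -0.11] tip [ 0.5676 -0.2561  0.0792] tip node [-0.0754  0.      0.0792] catch node [0.0585 0.     0.0846]
the job is handed in; nothing more can be done
None
```

The lid is closed on the node and, by my checks, latched. I handed the job in at about 24 s of the 72 s allowed. No verdict is reported.

**What I did:**
- I gripped the small black lid at its ribs and tilted it 13–15° in the pads by pressing its catch end on the offcut's end.
- I set the lip on the ledge and slid it under the bar to a rigid stop at about 8 N, with the far end still raised.
- I swung the far end down to about 5°, let go, and pressed the thumb pad with the fingers shut, at up to 18 N.

**Last checks:**
- **Touch:** a second touch found the lid still down with the arm away. It had about 1 mm of play under the latch nose, and the fingers bottomed at the same height as in the press.
- **Tilt:** the camera reading was 2.3° at the end. The same estimate read 3.1° when the lid lay level on the offcut, so I take the lid as flat. It is not a clean measurement below 2°.
- **Latch:** in the last check, before the second touch, the orange arm showed at its original position in the picture.
- **Height:** the camera's lip height came out at 79.2 mm, a few mm below the 82 mm rim. I put this down to the calibration and trusted the touch readings instead.

I did not measure the seal or the contact pins directly, and I did not re-measure the bystanders. The arm never went near them.

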